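# Wipe the camera plate clear and hold the camera post out at its second stop

### The arm

A 6-joint arm with a two-finger parallel gripper is mounted at the origin on a cart in front of the work surface, level with it; the furniture and walls round the work are solid. World frame = base frame: x ahead of the robot, y to its left, z up, the work surface at z = 0. Lengths are in m, angles in rad, forces in N, time in s.
With the tool pointing down it reaches from about 0.275 to 0.75 m from the base axis. Payload 10.2 kg.
Tool frame: the origin (TCP) lies midway between the tips of the shut fingers; the grasp point (between the pads) lies 19 mm behind it (env.hold_point_z is the distance from the TCP to the grasp point, in m); z points along the fingers, y is the line along which they close (so a half turn about z gives the same grasp; the last joint's range is limited). The gripper opens to 85 mm and grips with 20 to 120 N. Pads are 22 mm wide; open, the fingers measure 114 mm over their backs; the gripper's body (76 mm by 85 mm) begins 54 mm behind the grasp point. The pads swing forward as they close: fully open they stand 13 mm farther back than shut.
Start: joints at [-1.499, 0.313, 1.498, -0, 1.331, -0.223], TCP at [0.153, -0.502, 0.231] pointing down, gripper open.
Joint ranges: [-2.94, 2.94], [-0.97, 2.17], [0.19, 2.56], [-1.23, 4.37], [0.02, 3.11], [-2.88, 2.88]. Speed limits (rad/s): [2.39, 2.39, 3.01, 3.14, 3.14, 3.14].

### API

Orientations are given as a unit quaternion [x, y, z, w].
In Python, from bench import env, kinematics, monitor, eyes, job gives the robot as it stands. The module is installed in compiled form; this text tells all that it offers. Calls block until the motion is done:
- env.reach(position, orientation): joint-space move of the TCP to a pose.
- env.movel(position, velocity=0.15, frame=None, guard=None): straight line of the TCP; frame=None keeps the orientation; velocity is the mean speed in m/s. With guard (N) it stops when the force on the tool has changed by that much, and returns True; else False.
- env.set_joints(angles): joint-space move.
- env.release() and env.close_gripper(effort=None): open the fingers fully, or close them until they stop; effort is the grip in N (None keeps the last).
- env.hold(seconds).
- kinematics.ik(position, orientation): joint angles nearest the present ones, or None.
- monitor.sense(): the state.
- eyes.grab_frame(name): name is "scene" or "top" or "wrist"; returns a dict with "frame" (400x640x3 uint8, red, green, blue), "mtx" (3x3 intrinsics, pixels), "view" (4x4, takes a point from world to camera coordinates). Camera axes: x right, y down, z forward; pixel columns grow to the right and rows downward; lengths in m; the calibration is good to about 2 mm. A picture is of the moment at which its call begins. There is no depth.
A pose or a line that the arm cannot do raises env.MotionError and nothing moves.
- job.hand_in(): hands the job in, once; it reports no verdict.
The state is a dict: "clock": time; "joints": joint angles; "qvel": joint speeds; "joint_efforts": joint torques, N m; "position": TCP position; "ee_rot": TCP orientation; "contact_force": force on the tool from outside, world axes, zero at the start; "ft_torque": the same for the moment, N m; "finger_gap": opening from 0.0 (shut) to 1.0 (fully open).
Only numpy, scipy, OpenCV 4.12 (cv2) and the standard library are available. Lean on these libraries where they do the work, as an engineer would, in place of code of your own. Each camera call takes 0.05 s, during which the arm holds its last target. There are 200 camera calls.

### The job

Take the wooden wiping block, sweep the three brass nipples off the camera stand's base plate onto the bench with it (never with the fingers), and put the block down on the bench beside the plate. Then squeeze the button in the side of the handle on top of the stand's telescopic post, pull the handle up past the first stop to the second, where both tubes are fully out, and finish while still holding it there, because the sprung post sinks back if it is let go. Leave the ball valve, the tub and the glue bottle alone.

Things in the scene. Friction and masses are not known exactly. Their poses are not given: they have to be found in the camera images.
- stand: fixed camera stand: plain aluminium base plate 220 x 220 x 12 mm, origin at the centre of its underside, x from its front to its rear edge, y left, z up. Telescopic post at x = +85 mm, y = 0: outer tube 32 mm thick (foot 56 mm), collar 42 mm, with a catch on its left up to 132 mm above the bench. The nipples lie within 65 mm of x = -35 mm, y = -115 to +115 mm
- handle: grey handle block on the post, 28 mm thick (y), 30 mm high, 70 mm long (x, from 43 mm before the post's axis to 27 mm behind); origin half-way up on the post's axis, 165 mm above the bench at the start; axes as the stand's. Under its front end a camera barrel (22 mm) reaches down 20 mm. The release button is in its left (+y) side: 35 mm thick with the button free, 29 mm squeezed
- button_face (a point): middle of the outer face of the release button in the handle's left side, 30 mm long by 20 mm high, 7 mm proud when free, level with the handle's origin
- release_button (a joint): travel of the release button into the handle, m: 0 free, 0.006 fully in; spring 2 N at the start, 5 N fully in. While it is free a catch keeps the post down (2 mm of play); it must be in by more than 0.0045 for the post to leave the bottom, which a grip across handle and button does
- mast_upper (a joint): extension of the inner (upper) tube, m: 0 down, 0.06 fully out, which is the first stop; it moves first, at about 4 to 5 N of upward pull
- mast_lower (a joint): extension of the middle (lower) tube, m: 0 down, 0.06 fully out; it follows when the inner tube is fully out, at about 8 to 11 N; both out, the handle raised by 0.12 m, is the second stop. Both tubes sink back when let go
- wiper_mid (a point): centre of the loose wiping block, 37 mm above its underside; x along its length. 130 mm long, 74 mm high, about 0.2 kg: rubber-soled foot 34 mm thick and 34 mm high, above it a wooden grip 24 mm thick (y), 100 mm long, 34 to 74 mm above the underside. It stands on the bench to the right of the stand, long side roughly along the robot's x
- nipple_1: brass hose nipple (threaded end, hexagon, hose barb), 52 mm long along its own x, 27 mm across, 24 mm high lying; origin at the centre of its underside; at the start it lies, its length roughly along the stand's x, on the front part of the stand's plate
- nipple_2: brass hose nipple (threaded end, hexagon, hose barb), 59 mm long along its own x, 31 mm across, 27 mm high lying; origin at the centre of its underside; at the start it lies, its length roughly along the stand's x, on the front part of the stand's plate
- nipple_3: brass hose nipple (threaded end, hexagon, hose barb), 46 mm long along its own x, 24 mm across, 21 mm high lying; origin at the centre of its underside; at the start it lies, its length roughly along the stand's x, on the front part of the stand's plate
- wiper: the same wiping block; origin at the centre of its underside, x along its length
- ball_valve: small brass ball valve with a lever, 36 x 85 x 50 mm, standing on the bench at the left behind the stand; leave alone; origin at the centre of its underside
- tub_small: small white tub, 64 mm across, 66 mm high, on the bench at the left; leave alone; origin at the centre of its underside
- glue_bottle: small upright bottle, 25 mm across, 80 mm high, on the bench at the right behind the wiping block; leave alone; origin at the centre of its underside
There are look-alikes about, which are no part of the job. Of the things that look like the wiper, the largest one is meant.

How it is judged:
By the outcome, as a careful person would: the job done as asked, in the order asked, and still so for the second after the job is handed in, while the arm keeps its last pose, push and grip.
It also fails if it takes over 58 s, if anything falls off the work surface, if the arm or the gripper's body presses on something with over 40 N, if the wrist force passes 120 N, or if a joint passes its speed limit or range.

## Working session

There is one attempt and no reset: what is moved stays moved. The work goes in short steps, each a Python script; the robot and the scene stay as the last script left them, time stands still between calls to the robot, and variables do not carry over. Pictures are saved under pics/ and viewed, on a budget of 10 in all, crops included, one or two more only if the job needs it, and the job is handed in when it is done.

```bash
mkdir -p pics; cat > h.py <<'E'
import numpy as np, cv2
from bench import env, kinematics, monitor, eyes, job
from scipy.spatial.transform import Rotation as R
def snap(name,fn,crop=None,scale=1):
    f=eyes.grab_frame(name); im=f["frame"][:,:,::-1].copy()
    np.savez("pics/"+fn+".npz",**f)
    if crop: x0,y0,x1,y1=crop; im=im[y0:y1,x0:x1]
    if scale!=1: im=cv2.resize(im,None,fx=scale,fy=scale,interpolation=cv2.INTER_CUBIC)
    cv2.imwrite("pics/"+fn+".png",im); return f
def pt(f,u,v,z):
    K,V=f["mtx"],f["view"]; Rm,t=V[:3,:3],V[:3,3]
    c=-Rm.T@t; d=Rm.T@np.linalg.inv(K)@np.array([u,v,1.])
    return c+d*(z-c[2])/d[2]
def px(f,p):
    q=f["mtx"]@(f["view"]@np.append(p,1))[:3]; return q[:2]/q[2]
def down(yaw): # tool down; closing axis y at world angle yaw
    y=np.array([np.cos(yaw),np.sin(yaw),0]); z=np.array([0,0,-1.])
    return R.from_matrix(np.c_[np.cross(y,z),y,z]).as_quat()
E
python3 - <<'E'
from h import *
for n in ("scene","top"):
    f=snap(n,n+"0",scale=1.25); print(n,f["mtx"].tolist(),f["view"].round(3).tolist())
print(monitor.sense(),env.hold_point_z)
E
```

```text
scene [[384.81951317327525, 0.0, 319.52591302393324], [0.0, 384.81951317327525, 196.60759564314301], [0.0, 0.0, 1.0]] [[-0.705, -0.709, 0.003, 0.379], [-0.459, 0.454, -0.764, 0.338], [0.54, -0.54, -0.645, 0.962], [0.0, 0.0, 0.0, 1.0]]
top [[400.0668493972528, 0.0, 321.8621899786349], [0.0, 400.0668493972528, 190.5934596424143], [0.0, 0.0, 1.0]] [[0.027, -0.999, 0.022, -0.004], [-0.988, -0.03, -0.149, 0.552], [0.15, -0.018, -0.989, 1.307], [0.0, 0.0, 0.0, 1.0]]
{'clock': 0.1, 'joints': array([-1.49940552e+00,  3.13385559e-01,  1.49834365e+00,  6.04646715e-06,
        1.33097302e+00, -2.23417346e-01]), 'qvel': array([ 0.00021059,  0.00030088, -0.00172812,  0.00016708,  0.00243243,
       -0.00072164]), 'joint_efforts': array([ 3.00753709e-03, -4.12906229e+01, -2.60140908e+01, -2.23049851e-04,
        3.03440327e-03, -6.01317396e-06]), 'position': array([ 0.15250733, -0.50213476,  0.23080321]), 'ee_rot': array([ 9.89155630e-01,  1.46870122e-01,  4.50583946e-05, -5.52961850e-04]), 'contact_force': array([ 0.14337871, -0.3903776 ,  0.00667311]), 'ft_torque': array([-0.01880939,  0.01785086,  0.01502931]), 'finger_gap': 0.9996486565685028} 0.0187
```

View pics/top0.png

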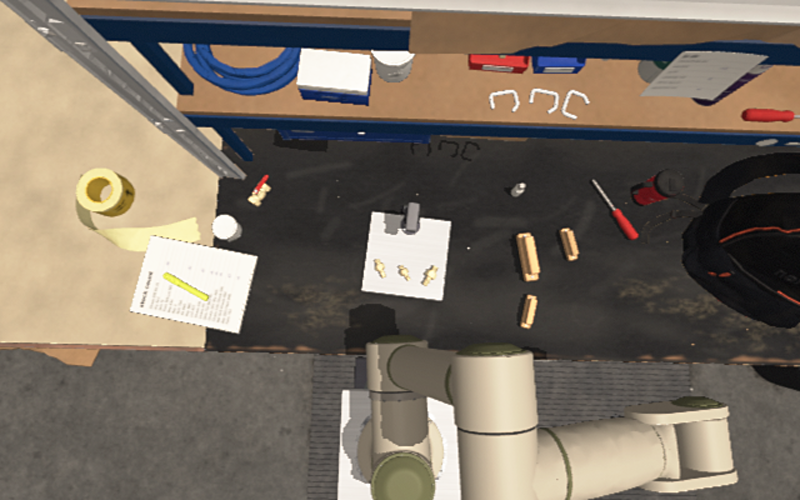

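View pics/scene0.png

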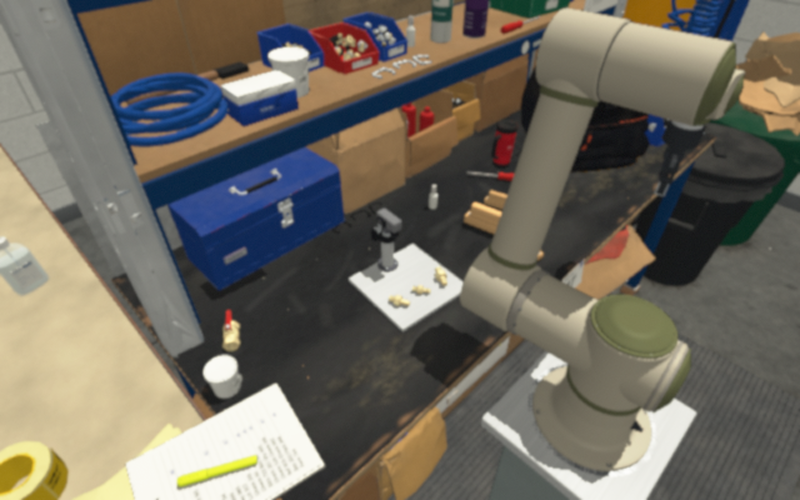

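Things that could be taken for the wiper, in the top picture: the blocks at (528,256), (569,244) and (528,310). The largest is at (528,256). The plate spans about (362..451, 211..300), with the nipples at (379,268), (403,272) and (430,274) and the handle at (411,217). I'll check these in one close crop.

```bash
python3 - <<'E'
from h import *
im=cv2.imread("pics/top0.png"); f=np.load("pics/top0.npz")["frame"][:,:,::-1]
c=f[150:270,280:475]; cv2.imwrite("pics/top0c.png",cv2.resize(c,None,fx=4.1,fy=4.1,interpolation=cv2.INTER_CUBIC)[:, :800])
E
```

```text
(no output)
```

View pics/top0c.png

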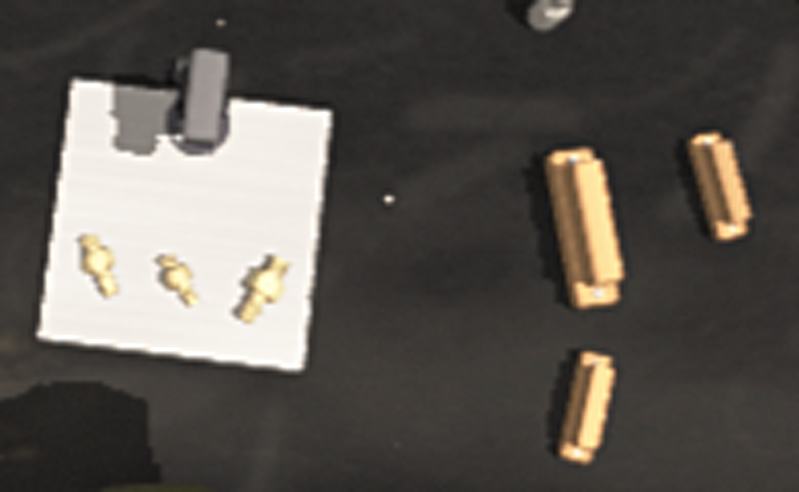

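```bash
cat >> h.py <<'E'
def load(n): 
    f=np.load("pics/"+n+".npz"); return {k:f[k] for k in f}
E
python3 - <<'E'
from h import *
f=load("top0"); g=lambda u,v,z: pt(f,280+u/4.1,150+v/4.1,z)
C=[g(*p,.012) for p in((72,78),(332,109),(303,371),(38,339))]
for c in C: print(c.round(4))
ctr=sum(C)/4; xa=(C[0]+C[1]-C[2]-C[3]); print("plate",ctr.round(4),np.degrees(np.arctan2(xa[1],xa[0])), [np.linalg.norm(C[i]-C[i-1]).round(4) for i in range(4)])
a=g(573,157,.034);b=g(597,296,.034); print("wiper",((a+b)/2).round(4),np.degrees(np.arctan2(*(a-b)[[1,0]])),np.linalg.norm(a-b))
a=g(592,157,.074);b=g(612,284,.074); print("grip top",((a+b)/2).round(4),np.degrees(np.arctan2(*(a-b)[[1,0]])),np.linalg.norm(a-b))
for p in((98,266),(177,281),(263,289)): print("nip",g(*p,.024))
a=g(208,53,.18);b=g(203,143,.18);print("handle top",a,b)
th=np.arctan2(xa[1],xa[0]); print("post", ctr+.085*np.array([np.cos(th),np.sin(th),0]))
print("bottle",g(550,12,.05)); 
for p in((708,140),(735,235),(595,355),(578,458)): print("dec",g(*p,.04))
E
```

```text
[0.6299 0.0974 0.012 ]
[ 0.61   -0.1233  0.012 ]
[ 0.3892 -0.1019  0.012 ]
[0.4094 0.1176 0.012 ]
plate [ 0.5096 -0.0025  0.012 ] -5.380081969757855 [np.float64(0.2214), np.float64(0.2216), np.float64(0.2219), np.float64(0.2205)]
wiper [ 0.5138 -0.3315  0.034 ] 9.210195542465684 0.11661125074852023
grip top [ 0.5142 -0.3343  0.074 ] 8.262396239433489 0.10328954298050898
nip [0.47014186 0.06985979 0.024     ]
nip [0.45961998 0.00440524 0.024     ]
nip [ 0.45503536 -0.06668135  0.024     ]
handle top [ 0.61756665 -0.01056595  0.18      ] [ 0.54953258 -0.00845515  0.18      ]
post [ 0.59423889 -0.01050638  0.012     ]
bottle [ 0.69053514 -0.29982692  0.05      ]
dec [ 0.58812144 -0.43349543  0.04      ]
dec [ 0.50932946 -0.45412621  0.04      ]
dec [ 0.4077542  -0.33688738  0.04      ]
dec [ 0.32479675 -0.32211055  0.04      ]
```

```bash
cat >> h.py <<'E'
TH=np.radians(-5.4); S=np.array([.5096,-.0025,0])
def st(x,y,z): return S+np.array([np.cos(TH)*x-np.sin(TH)*y,np.sin(TH)*x+np.cos(TH)*y,z])
def rep(t=""): s=monitor.sense(); print(t,"t%.1f"%s["clock"],s["position"].round(4),"F",s["contact_force"].round(1),"gap%.3f"%s["finger_gap"],"j",s["joints"].round(2))
E
python3 - <<'E'
from h import *
f=load("top0"); print("shelf front", pt(f,250,112,.35), pt(f,250,112,.45))
qw=down(np.radians(98.7)); w=np.array([.514,-.333,0])
for p,q in((w+[0,0,.04],qw),(st(-45,0,0)*0+st(-.045,-.15,.06),down(TH+np.pi/2)),(st(-.045,.12,.06),down(TH+np.pi/2)),(st(.077,0,.15),down(TH+np.pi/2)),(st(.077,0,.27),down(TH+np.pi/2))):
    print(kinematics.ik(p,q))
env.reach(w+[0,0,.16],qw); rep()
env.movel(w+[0,0,.041],.12,guard=15); rep("down")
env.close_gripper(50); rep("closed")
env.movel(w+[0,0,.12],.12); rep("lift")
snap("scene","s1",(230,110,480,290),3.2)
E
```

```text
shelf front [0.71110306 0.21400434 0.35      ] [0.67590781 0.19665396 0.45      ]
[-7.65925095e-01  7.01030726e-01  1.42096238e+00 -4.44089210e-16
  1.01959955e+00 -2.48856507e+00]
[-5.64255476e-01  4.24720300e-01  1.84607647e+00 -4.44089210e-16
  8.70795879e-01 -2.04080402e+00]
[ 1.02836848e-02  4.54740232e-01  1.79614850e+00 -4.44089210e-16
  8.90703925e-01 -1.46626486e+00]
[-2.16296617e-01  5.16941314e-01  1.41670985e+00 -4.44089210e-16
  1.20794149e+00 -1.69284516e+00]
[-2.16296617e-01  4.28642188e-01  1.23374529e+00 -4.44089210e-16
  1.47920517e+00 -1.69284516e+00]
 t2.0 [ 0.5137 -0.3334  0.1601] F [ 0.3  0.2 -0.9] gap1.002 j [-0.77  0.56  1.31 -0.    1.26 -2.49]
down t3.2 [ 0.5143 -0.3333  0.0418] F [-0.7  0.3  0.5] gap1.001 j [-0.77  0.7   1.42 -0.    1.02 -2.49]
closed t3.8 [ 0.5141 -0.3331  0.0412] F [-0.   1.5  1.9] gap0.277 j [-0.77  0.7   1.42 -0.    1.02 -2.49]
lift t4.6 [ 0.5136 -0.3327  0.1191] F [-1.4  0.9 -2. ] gap0.272 j [-0.77  0.6   1.36 -0.    1.18 -2.49]
```

View pics/s1.png

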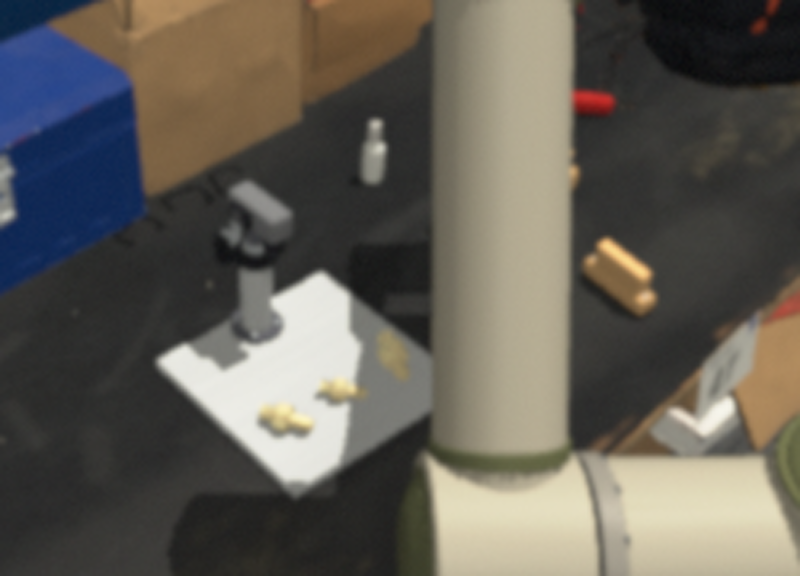

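Wiper is held (gap about 23 mm, 2 N of weight). The nipples are still in place at crop pixels (285,418), (340,390) and (393,355), and the button side of the handle shows at (232,232). Now the sweep.

```bash
python3 - <<'E'
from h import *
q=down(TH+np.pi/2); X=-.045
env.movel(st(X,-.165,.12),.15,frame=q); rep()
env.movel(st(X,-.165,.055),.1)
g=env.movel(st(X,.125,.055),.07,guard=25); rep("swept %s"%g)
snap("top","t2",(240,130,440,280),4)
E
```

```text
t6.0 [ 0.4495 -0.1631  0.12  ] F [ 0.2  1.  -1.9] gap0.274 j [-0.59  0.34  1.78 -0.    1.02 -2.07]
swept False t11.1 [0.4766 0.1261 0.055 ] F [ 0.4 -0.8 -2.3] gap0.277 j [ 0.02  0.47  1.79  0.    0.88 -1.46]
```

View pics/t2.png

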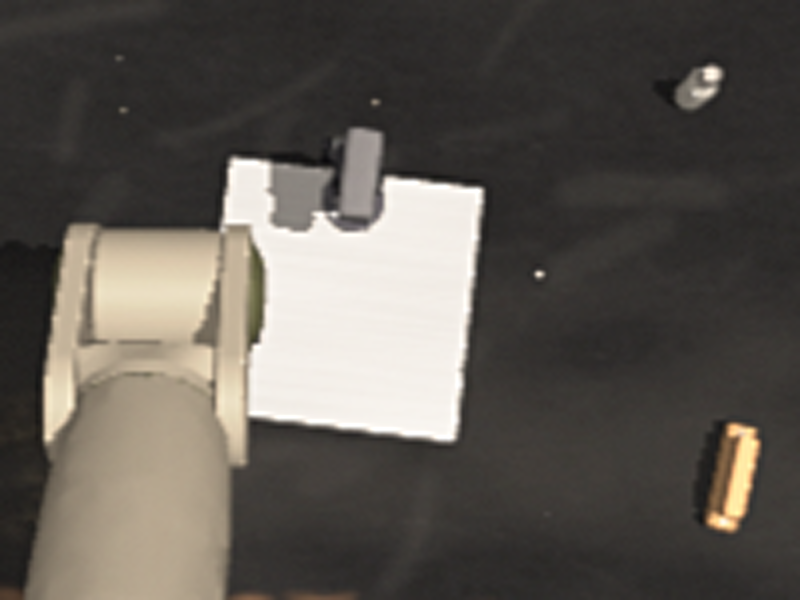

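The visible plate is clear; the arm hides the left edge. I'll put the block down on the right of the plate and look again.

```bash
python3 - <<'E'
from h import *
X=-.045
env.movel(st(X,.12,.13),.12)
env.movel(st(X,-.195,.13),.2)
env.movel(st(X,-.195,.05),.12)
g=env.movel(st(X,-.195,.039),.03,guard=4); rep("placed %s"%g)
env.release(); env.movel(st(X,-.195,.2),.15); rep()
snap("top","t3",(220,130,420,280),4)
snap("wrist","w3")
E
```

```text
placed True t14.8 [ 0.4469 -0.1924  0.041 ] F [0.2 1.1 6. ] gap0.272 j [-0.65  0.48  1.82  0.    0.84 -2.13]
 t16.7 [ 0.4461 -0.1922  0.1992] F [ 0.3 -0.5  0.1] gap1.003 j [-0.65  0.26  1.66  0.    1.23 -2.13]
```

View pics/t3.png

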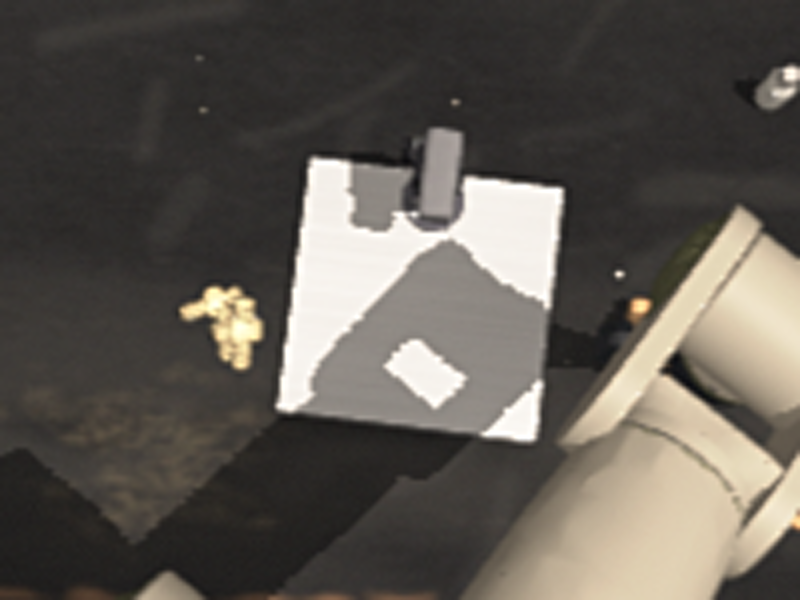

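All three nipples lie on the bench left of the plate (cluster around (225,325), plate edge at about 285). The plate is clear, and the block stands on the right with its end at (640,305). Now a look at the handle and button.

```bash
python3 - <<'E'
from h import *
f=load("t3"); g=lambda u,v,z: pt(f,220+u/4,130+v/4,z)
for p in((428,128),(464,130),(458,222),(418,216)): print(g(*p,.18).round(4))
print("exp",[st(*p).round(4) for p in((.112,.014,.18),(.112,-.014,.18),(.042,-.014,.18),(.042,.014,.18))])
env.movel(st(.03,-.06,.29),.2); rep()
f=snap("wrist","w4",scale=1.25)
print("button px?",[ (px(f,st(.085+dx,.021,.165))*1.25).round() for dx in(-.02,0,.02)],"origin top",(px(f,st(.085,0,.18))*1.25).round())
E
```

```text
[0.6201 0.0009 0.18  ]
[ 0.6194 -0.0266  0.18  ]
[ 0.5481 -0.0236  0.18  ]
[0.5518 0.0068 0.18  ]
exp [array([0.6224, 0.0009, 0.18  ]), array([ 0.6198, -0.027 ,  0.18  ]), array([ 0.5501, -0.0204,  0.18  ]), array([0.5527, 0.0075, 0.18  ])]
 t17.8 [ 0.5334 -0.0655  0.2894] F [-0.  -0.6 -0.2] gap1.005 j [-0.34  0.31  1.35  0.    1.48 -1.82]
button px? [array([502., 283.]), array([500., 307.]), array([498., 329.])] origin top [478. 315.]
```

View pics/w4.png

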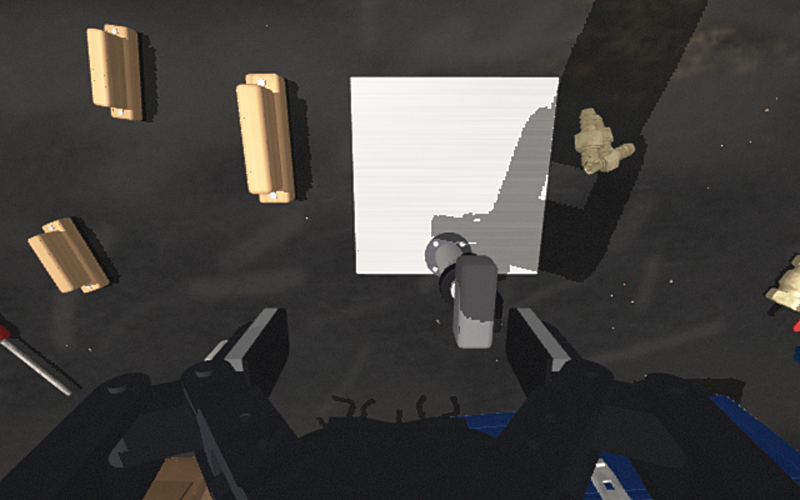

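Plate fully clear from this side too: the block stands upright right of the plate at (267,140), the nipples are on the bench at (600,142), and the handle is at (475,300) with the button bulge at (498,305), matching the prediction. Now I'll grip the handle.

```bash
python3 - <<'E'
from h import *
q=down(TH+np.pi/2)
env.movel(st(.082,.0005,.27),.15,frame=q)
g=env.movel(st(.082,.0005,.145),.1,guard=10); rep("down %s"%g)
env.close_gripper(30); env.hold(.3); rep("grip")
f=snap("wrist","w5",scale=1.25)
E
```

```text
down False t19.9 [ 0.5916 -0.0098  0.1456] F [-0.5  0.9 -0.1] gap1.003 j [-0.21  0.53  1.4  -0.    1.2  -1.69]
grip t20.8 [ 0.5914 -0.0099  0.1454] F [-1.2 -0.9  5.9] gap0.334 j [-0.21  0.53  1.41 -0.    1.2  -1.69]
```

View pics/w5.png

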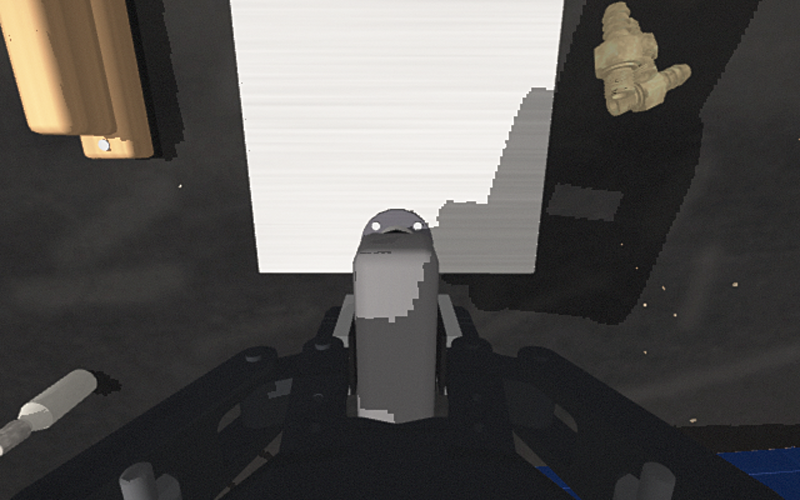

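Handle is gripped and the button squeezed (gap about 28 mm). The cluster at (640,65) could be two or three nipples, so I'll check it in a composite crop.

```bash
python3 - <<'E'
from h import *
a=load("w5")["frame"][0:110,440:580,::-1]; b=load("t3")["frame"][190:235,255:300,::-1]
r=lambda m,w,h:cv2.resize(m,(w,h),interpolation=cv2.INTER_CUBIC)
c=np.hstack([r(a,490,385),r(b,300,385)]).astype(float)
cv2.imwrite("pics/clu.png",np.clip(c*1.5,0,255).astype(np.uint8))
E
```

```text
(no output)
```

View pics/clu.png

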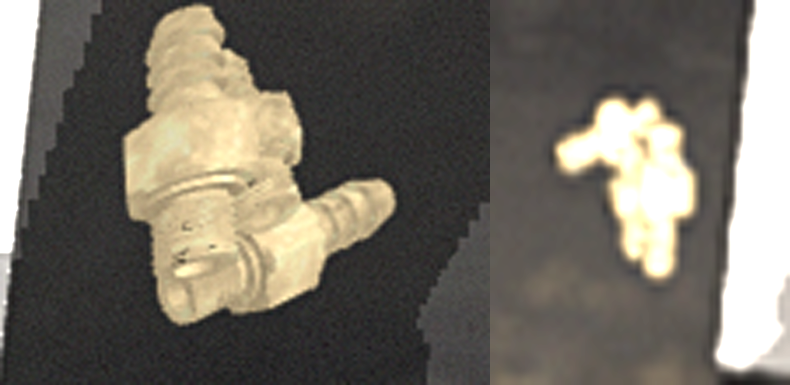

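Three nipples: the large one, one close behind it (hexagon at (280,130)), and one at lower right, all off the plate. Now the pull.

```bash
python3 - <<'E'
from h import *
env.close_gripper(70); env.hold(.2); rep("grip70")
p=monitor.sense()["position"]
for dz in (.03,.058,.085,.112):
    g=env.movel(p+[0,0,dz],.05,guard=25); rep("dz%.3f %s"%(dz,g))
    if g: break
else:
    g=env.movel(p+[0,0,.132],.025,guard=12); rep("end %s"%g)
print("raised",monitor.sense()["position"]-p)
env.hold(.3); rep()
E
```

```text
grip70 t21.3 [ 0.5914 -0.01    0.1455] F [-1.9 -2.4  6.2] gap0.317 j [-0.21  0.53  1.41 -0.    1.2  -1.69]
dz0.030 False t22.0 [ 0.5913 -0.01    0.1753] F [-0.3 -3.1 -3.5] gap0.317 j [-0.21  0.5   1.37  0.    1.27 -1.69]
dz0.058 False t22.7 [ 0.5913 -0.01    0.2034] F [-0.9 -2.4 -4.9] gap0.318 j [-0.21  0.48  1.33  0.    1.33 -1.69]
dz0.085 False t23.4 [ 0.5913 -0.01    0.2303] F [-0.4 -1.1 -8.1] gap0.320 j [-0.21  0.46  1.29  0.    1.39 -1.69]
dz0.112 False t24.1 [ 0.5914 -0.01    0.2574] F [-1.  -0.8 -9.4] gap0.322 j [-0.21  0.45  1.24  0.    1.46 -1.69]
end True t24.6 [ 0.591  -0.01    0.2646] F [ 4.6 -1.9 -9.9] gap0.320 j [-0.22  0.44  1.22  0.    1.48 -1.69]
raised [-4.30445157e-04  4.86534829e-05  1.19079008e-01]
 t24.9 [ 0.5909 -0.01    0.2637] F [ 4.9 -2.4 -9.1] gap0.326 j [-0.22  0.45  1.22  0.    1.48 -1.69]
```

```bash
python3 - <<'E'
from h import *
p=monitor.sense()["position"]; z0=.1455
for z in (.120,.1215,.123,.1245):
    g=env.movel([.5914,-.01,z0+z],.02,guard=25); rep("z%.4f %s"%(z,g))
    if g or monitor.sense()["contact_force"][2]<-22: break
env.hold(1.0); rep("held"); print(monitor.sense()["position"][2]-z0)
snap("scene","s6",(190,30,440,210),3.2)
E
```

```text
z0.1200 False t25.2 [ 0.5913 -0.01    0.2654] F [ 0.8 -1.4 -9.1] gap0.322 j [-0.21  0.45  1.22  0.    1.48 -1.69]
z0.1215 False t25.4 [ 0.5912 -0.01    0.2661] F [  1.   -1.6 -16.7] gap0.318 j [-0.21  0.45  1.22  0.    1.49 -1.69]
z0.1230 False t25.7 [ 0.5909 -0.01    0.2664] F [  3.6  -1.3 -24.9] gap0.317 j [-0.22  0.45  1.21  0.    1.49 -1.69]
held t26.7 [ 0.5909 -0.01    0.2664] F [  2.2  -2.3 -25.2] gap0.314 j [-0.21  0.45  1.21  0.    1.49 -1.69]
0.12091932433235911
```

View pics/s6.png

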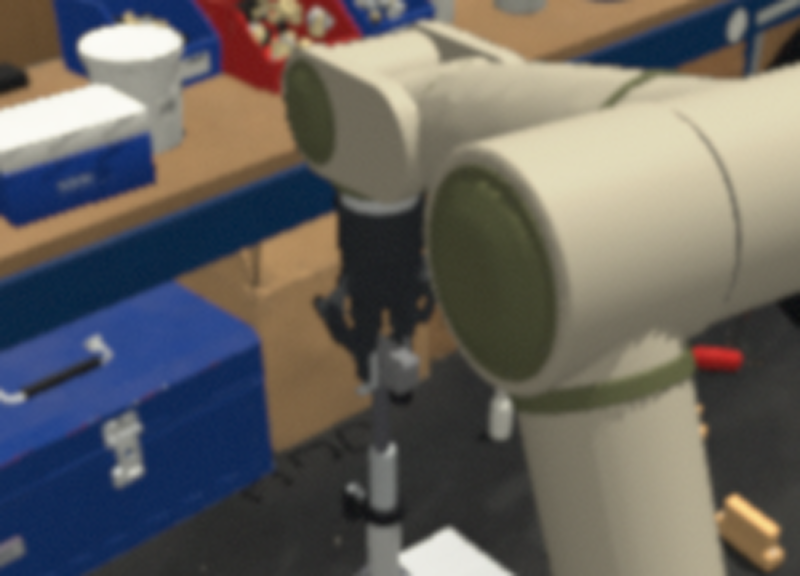

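The fingers hold the handle at (395,370). Both the dark inner tube and the light middle tube are out above the collar at (380,505), and the stop resists steadily at 25 N.

```bash
python3 - <<'E'
from h import *
job.hand_in(); rep()
E
```

```text
the job is handed in; nothing more can be done
the job is handed in; nothing more can be done
```

The job is done and handed in at about 27 s on the robot's clock, with the gripper still holding the handle at the second stop.

- **Sweep:** I picked up the largest block and swept the three nipples off the plate's left edge in one stroke. I then stood the block on the bench at the right of the plate. Pictures from above and from the wrist showed the plate clear, the block upright and three nipples together on the bench. Two of those lie close together, so one is only partly visible.
- **Post:** I squeezed the button by gripping across the handle with 70 N; the finger gap was about 27 mm. I then pulled the handle up 0.121 m. The pull was about 5 N in the first stage and 8 to 9 N in the second. At the stop it held steady at 25 N for a second, and the last picture shows both tubes out.
- **Failed check:** The first pull stopped on its force limit at 0.119 m and eased back to 0.118 m, so I raised it in small steps until it was firm against the stop.
- **Left alone:** I did no work near the ball valve, tub or glue bottle. The last picture shows the bottle still standing. I did not check the valve and tub again at the end.

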